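Unweight a contact-printing frame and hold its lid at the balance point

TASK

Lift the steel ring weight up and off its post on the shut lid of the contact-printing frame, and set it down (do not drop it) flat in the shallow metal tray. Then take the lid's pull bar and swing the lid up to its balance point, straight upright over its hinge, without letting it go over the back, and finish still gripping the bar so that the lid can fall neither way: do not let go. Leave everything else on the bench where it is.

Things in the scene. Friction and masses are not known exactly. Their poses are not given: they have to be found in the camera images.
- weight_mid (a point): Centre (half-way up, on the axis) of the loose dark steel ring weight: 52 mm outside diameter, 26 mm hole, 32 mm tall, 0.25 to 0.55 kg. It starts flat on the lid's front rail with the post through its hole.
- post_foot (a point): Foot of the upright steel post (10 mm diameter, 44 mm tall) on the lid's upper face, at the level on which the ring weight rests (55 mm above the bench when the lid is shut). It is 60 mm to the left (+y of the frame) of the lid's middle, 70 mm from the pull bar's axis, measured square to the bar.
- bar_mid (a point): Middle of the round steel pull bar, 14 mm diameter, 150 mm long, parallel to the hinge, 40 mm out from the lid's front edge on two 12 mm arms at its ends: fingers can straddle it from above between the arms. Lid shut: its axis is 46 mm above the bench, nothing under it, 220 mm from the hinge axis on the robot's side. It may turn between the fingers.
- hinge_mid (a point): Middle of the level hinge axis, 46 mm above the bench, at the frame's far side. x axis points level from the shut lid's bar to the hinge, y along the hinge, z up. bar_mid moves on a circle of 220 mm radius about this point, up and away from the robot.
- frame: Base board of the contact-printing frame, 180 (x) x 260 (y) x 36 mm, fixed to the bench; origin at the centre of its underside, x axis towards the hinge. On it lies the wooden lid: 180 mm from hinge to front edge, 260 mm wide, 18 mm thick, clear pane in the middle, about 0.5 kg.
- lid (a joint): Angle of the lid in rad: 0 shut and level, growing as it opens; 1.571 (upright, bar straight above the hinge, 266 mm above the bench) is the balance point. The hinge is nearly frictionless: let go before it, the lid falls shut; past it, it falls over the back (stop at 2.8).
- tray_in (a point): Centre of the inner floor (5 mm above the bench) of the fixed square aluminium tray: 150 x 150 mm outside, 22 mm tall, walls 5 mm; x and y axes along its sides. It is to the left or to the right of the frame.
- tub: White plastic gesso tub with a lid, 122 mm across, 117 mm tall; origin at the centre of its underside; loose, stands on the bench to one side, tray on the other. To be left alone.
- brush_jar: Glass jar, 76 mm across and 100 mm tall, with brushes to about 200 mm; origin at the centre of its underside; loose, towards the back left. To be left alone.
- glue: White bottle with an orange cap, 54 mm across, 150 mm tall; origin at the centre of its underside; loose, towards the back right. To be left alone.
- tape: Paper-coloured roll of tape lying flat, 100 mm across, 24 mm tall; origin at the centre of its underside; loose, near the robot, right. To be left alone.
- brayer: Ink roller lying down: black rubber roller 38 mm across and 90 mm long, wooden handle reaching about 145 mm from it; origin under the roller; loose, near the robot, left. To be left alone.
Not all that is in view belongs to the job. Of the things that look like the part that bears weight_mid, the larger one is meant.

How it is judged:
By the outcome, as a careful person would: the job done as asked, in the order asked, and still so for the second after the job is handed in, while the arm keeps its last pose, push and grip.
It also fails if it takes over 64 s, if anything falls off the work surface, if the arm or the gripper's body presses on something with over 40 N, if the wrist force passes 120 N, or if a joint passes its speed limit or range.

ROBOT

A 6-joint arm with a two-finger parallel gripper is mounted at the origin on the work surface. World frame = base frame: x ahead of the robot, y to its left, z up, the work surface at z = 0. Lengths are in m, angles in degrees, forces in N, time in s.
With the tool pointing down it reaches from about 0.25 to 0.8 m from the base axis. Payload 3.9 kg.
Tool frame: the origin (TCP) lies midway between the tips of the shut fingers; the grasp point (between the pads) lies env.grip_point_offset behind it (env.grip_point_offset is the distance from the TCP to the grasp point, in m); z points along the fingers, y is the direction in which the jaws open and shut (so a half turn about z gives the same grasp; the last joint's range is limited). The gripper opens to 85 mm and grips with 20 to 120 N. Pads are 22 mm wide; open, the fingers measure 114 mm over their backs; the gripper's body (76 mm by 85 mm) begins 54 mm behind the grasp point. The pads swing forward as they close: fully open they stand 13 mm farther back than shut.
Start: joints at [69.672, 14.897, -7.913, 67.191, 0, 90], TCP at [0.182, 0.492, 0.231] pointing down, gripper open.
Joint ranges: [-159.42, 159.42], [-47.68, 98.78], [-73.54, 78.23], [-108.79, 121.32], [-90, 84.71], [-180, 180]. Speed limits (degrees/s): [147.25, 147.25, 180, 180, 180, 180].

INTERFACE

Orientations are given as a 3x3 rotation matrix whose columns are the frame's x, y, z axes.
In Python, from workcell import env, gripper_to, kin, monitor, optics, order gives the robot as it stands. Calls block until the motion is done:
- env.goto(position, orientation): joint-space move of the TCP to a pose.
- env.move_linear(position, orientation=None, feed=0.15, guard=None): straight line of the TCP; orientation=None keeps the orientation; feed is the mean speed in m/s. With guard (N) it stops when the force on the tool has changed by that much, and returns True; else False.
- env.movej(angles): joint-space move.
- gripper_to(opening): opening from 0.0 (shut) to 1.0 (fully open); the grip force is fixed at half the most; returns when the fingers have stopped.
- env.hold(seconds).
- kin.solve_ik(position, orientation): joint angles nearest the present ones, or None.
- monitor.sense(): the state.
- optics.snapshot(name): name is "side" or "top" or "wrist"; returns a dict with "color" (480x640x3 uint8, red, green, blue), "K" (3x3 intrinsics, pixels), "rvec" (rotation vector, rad) and "tvec" (3), from world to camera coordinates, as OpenCV has them. Camera axes: x right, y down, z forward; pixel columns grow to the right and rows downward; lengths in m; the calibration is good to about 2 mm. The wrist camera is an equidistant fisheye: a pixel r from the principal point sees the ray r / f radians off the axis. A picture is of the moment at which its call begins. There is no depth.
A pose or a line that the arm cannot do raises env.MotionError and nothing moves.
- order.job_done(): hands the job in, once; it reports no verdict.
The state is a dict: "time": time; "joint_positions": joint angles; "qvel": joint speeds; "effort": joint torques, N m; "tool_pos": TCP position; "ee_rot": TCP orientation; "wrist_force": force on the tool from outside, world axes, zero at the start; "ft_torque": the same for the moment, N m; "grip_width": opening from 0.0 (shut) to 1.0 (fully open).
Only numpy, scipy, OpenCV 4.12 (cv2) and the standard library are available. Lean on these libraries where they do the work, as an engineer would, in place of code of your own. Each camera call takes 0.05 s, during which the arm holds its last target. There are 200 camera calls.

## Working session

There is one attempt and no reset: what is moved stays moved. The work goes in short steps, each a Python script; the robot and the scene stay as the last script left them, time stands still between calls to the robot, and variables do not carry over. Pictures are saved under pics/ and viewed, about 8 in all and at most 12, crops included, and the job is handed in when it is done.

```bash
ls; mkdir -p pics
cat > h.py <<'E'
import numpy as np, cv2
from workcell import env, gripper_to, kin, monitor, optics, order
def snap(n,f=None):
    s=optics.snapshot(n)
    if f: cv2.imwrite('pics/'+f,s['color'][:,:,::-1])
    return s
def ray(s,uv,fish=False):
    R=cv2.Rodrigues(np.array(s['rvec'],float))[0];t=np.array(s['tvec'],float).ravel();K=np.array(s['K'])
    x=(uv[0]-K[0,2])/K[0,0];y=(uv[1]-K[1,2])/K[1,1]
    if fish:
        r=np.hypot(x,y);d=np.array([np.sin(r)*x/r,np.sin(r)*y/r,np.cos(r)]) if r>1e-9 else np.array([0,0,1.])
    else: d=np.array([x,y,1.])
    return -R.T@t,R.T@d
def onz(s,uv,z,fish=False):
    c,d=ray(s,uv,fish);return c+d*(z-c[2])/d[2]
def proj(s,P,fish=False):
    R=cv2.Rodrigues(np.array(s['rvec'],float))[0];p=R@np.array(P,float)+np.array(s['tvec'],float).ravel();K=np.array(s['K'])
    if fish:
        th=np.arctan2(np.hypot(p[0],p[1]),p[2]);n=p[:2]/np.hypot(p[0],p[1])*th
    else: n=p[:2]/p[2]
    return n[0]*K[0,0]+K[0,2],n[1]*K[1,1]+K[1,2]
E
python3 - <<'E'
from h import *
for n in('top','side'):
    s=snap(n,n+'1.png');print(n,ray(s,(320,240)),np.array(s['K']).ravel())
print(env.grip_point_offset,monitor.sense())
E
```

```text
pics
top (array([0.38841587, 0.01663046, 1.16005606]), array([ 0.10883416, -0.02073668, -0.99397747])) [512.68866703   0.         311.65828174   0.         512.68866703
 240.59755726   0.           0.           1.        ]
side (array([ 0.34908123, -0.70889326,  0.83516116]), array([ 0.12700389,  0.70079087, -0.70205664])) [490.70013332   0.         322.90504539   0.         490.70013332
 244.55878      0.           0.           1.        ]
0.0187 {'time': 0.1, 'joint_positions': array([ 6.96729581e+01,  1.49331773e+01, -7.97860826e+00,  6.71907667e+01,
       -1.15447135e-03,  9.00005879e+01]), 'qvel': array([-0.02265516, -0.06011366,  0.1122437 , -0.0244683 ,  0.01614917,
        0.01486478]), 'effort': array([-5.40931524e-04, -4.06508696e+01,  2.54527098e+01,  1.00727356e-02,
       -6.55888562e-05,  3.62482055e-06]), 'tool_pos': array([0.1821647, 0.4917232, 0.2305355]), 'ee_rot': array([[-9.37721535e-01,  3.47387334e-01, -6.02868653e-04],
       [ 3.47387857e-01,  9.37720020e-01, -1.68540879e-03],
       [-2.01676609e-05, -1.78987337e-03, -9.99998398e-01]]), 'wrist_force': array([-0.60200266, -0.9037137 ,  0.58187746]), 'ft_torque': array([-0.00835853,  0.0204451 ,  0.04347614]), 'grip_width': 1.0045948818187647}
```

View pics/top1.png

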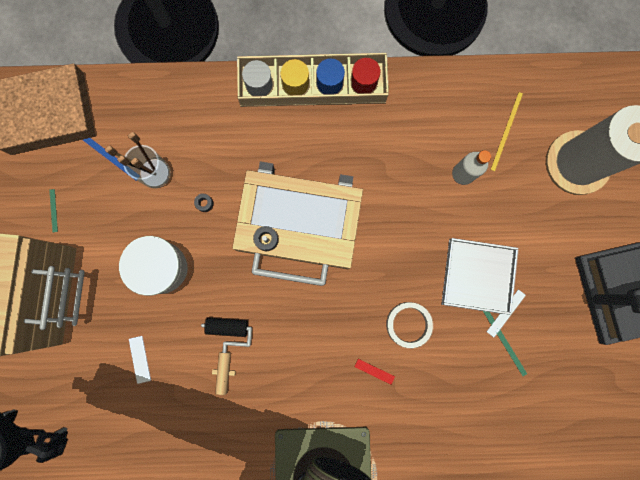

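View pics/side1.png

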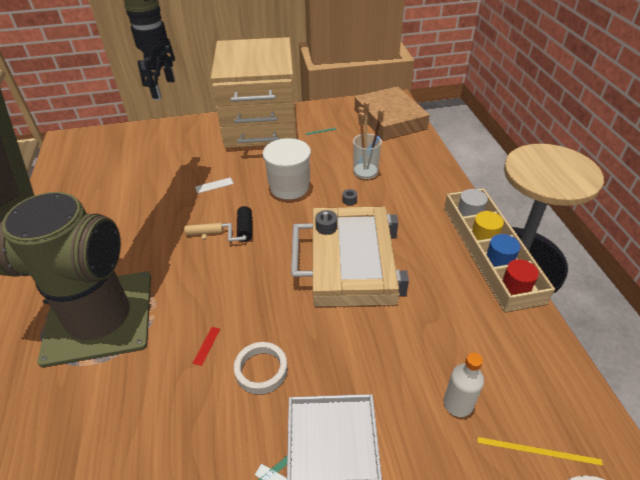

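Top view: the weight is on the lid at about (265,238), with a smaller decoy ring on the bench at (203,203). The bar runs from (254,272) to (326,284). The tray is at (480,275), on the right, and the tub is on the left. The side view agrees with this.

```bash
cat > m.py <<'E'
from h import *
s=snap('top');im=s['color'];hsv=cv2.cvtColor(im,cv2.COLOR_RGB2HSV)
def mask(lo,hi,x0,x1,y0,y1):
    m=cv2.inRange(hsv,lo,hi);o=np.zeros_like(m);o[y0:y1,x0:x1]=m[y0:y1,x0:x1];return o
def big(m):
    return max(cv2.findContours(m,0,1)[0],key=cv2.contourArea)
# bar
m=mask((0,0,90),(180,70,255),250,332,252,292);c=big(m)
pts=np.argwhere(m)[:,::-1]
print('bar px box',cv2.boundingRect(c),cv2.minAreaRect(pts.astype(np.float32)))
w=np.array([onz(s,p,.046)[:2] for p in pts],np.float32)
# near edge part: fit line on points nearest robot
r=cv2.minAreaRect(w);print('bar world rect (bar+arms)',r,cv2.boxPoints(r).round(4).tolist())
# ring
m=mask((0,0,0),(180,255,95),245,290,222,255);c=big(m);print('ring px',cv2.boundingRect(c),cv2.contourArea(c))
w=np.array([onz(s,p[0],.087)[:2] for p in c],np.float32);print('ring top',cv2.minEnclosingCircle(w),cv2.fitEllipse(w))
# lid
m=mask((12,60,130),(35,200,255),225,370,165,275);c=big(m)
w=np.array([onz(s,p[0],.054)[:2] for p in c],np.float32);print('lid',cv2.minAreaRect(w))
# tray
m=mask((0,0,120),(180,40,255),435,525,232,320)
m=cv2.morphologyEx(m,cv2.MORPH_OPEN,np.ones((15,15)));c=big(m)
w=np.array([onz(s,p[0],.005)[:2] for p in c],np.float32);r=cv2.minAreaRect(w);print('tray',r,cv2.boxPoints(r).round(3).tolist())
E
python3 m.py
```

```text
bar px box (252, 253, 77, 33) ((289.49114990234375, 269.1456298828125), (75.02472686767578, 21.819303512573242), 9.188836097717285)
bar world rect (bar+arms) ((0.44857123494148254, 0.06148228049278259), (0.16308295726776123, 0.04732377454638481), 79.26213836669922) [[0.4101000130176544, -0.0142000000923872], [0.45660001039505005, -0.023000000044703484], [0.4869999885559082, 0.1371999979019165], [0.4404999911785126, 0.1459999978542328]]
ring px (258, 231, 14, 14) 25.5
ring top ((0.5139918327331543, 0.10994552820920944), 0.014889471232891083) ((0.5102093815803528, 0.10647671669721603), (0.028508000075817108, 0.035851962864398956), 135.90145874023438)
lid ((0.5571755766868591, 0.042640410363674164), (0.3175636827945709, 0.2401576191186905), 88.4809799194336)
tray ((0.42188265919685364, -0.36157095432281494), (0.14275307953357697, 0.14573609828948975), 80.0619888305664) [[0.33799999952316284, -0.4189999997615814], [0.48100000619888306, -0.4440000057220459], [0.5059999823570251, -0.30399999022483826], [0.3619999885559082, -0.27900001406669617]]
```

```bash
cat >> h.py <<'E'
def down(yaw,sgn=1,tilt=0):
    """tool pointing down, jaws (tool y) along direction yaw (deg)"""
    a=np.radians(yaw);y=sgn*np.array([np.cos(a),np.sin(a),0]);z=np.array([0,0,-1.])
    return np.column_stack([np.cross(y,z),y,z])
YAW=-10.8
fx=np.array([np.cos(np.radians(YAW)),np.sin(np.radians(YAW)),0]);fy=np.array([-fx[1],fx[0],0])
def pick(p,yaw):
    """sign of the jaw direction with the smaller last-joint angle"""
    c=[(abs(q[5]),s) for s in(1,-1) for q in[kin.solve_ik(p,down(yaw,s))] if q is not None]
    return down(yaw,min(c)[1])
E
python3 - <<'E'
from h import *
ring=np.array([.513,.110,.20]);bar=np.array([.432,.0646,.03]);tray=np.array([.422,-.362,.15])
for n,p,y in(('ring',ring,YAW+90),('tray',tray,YAW+90),('tray0',tray,YAW),('bar',bar,YAW),('top',bar+.22*fx+[0,0,.22],YAW)):
    for s in(1,-1):
        q=kin.solve_ik(p,down(y,s));print(n,s,None if q is None else np.round(q,0))
R=pick(ring,YAW+90)
env.goto(ring,R)
s=snap('wrist','w1.png');t=snap('top','top2.png')
print(monitor.sense()['time'],proj(s,[.513,.110,.087],True))
E
```

```text
ring 1 [ 12.  16. -12.  63.   0.  23.]
ring -1 [  12.   16.  -12.   63.    0. -157.]
tray 1 [-41.  21. -12.  57.   0. -30.]
tray -1 [-41.  21. -12.  57.   0. 150.]
tray0 1 [-41.  21. -12.  57.   0.  60.]
tray0 -1 [ -41.   21.  -12.   57.    0. -120.]
bar 1 [  9.  18. -39.  34.   0. 109.]
bar -1 [  9.  18. -39.  34.   0. -71.]
top 1 [  2.  27.  14.  76.   0. 103.]
top -1 [  2.  27.  14.  76.   0. -77.]
2.0917 (np.float64(311.9994850274866), np.float64(235.19730304116453))
```

View pics/w1.png

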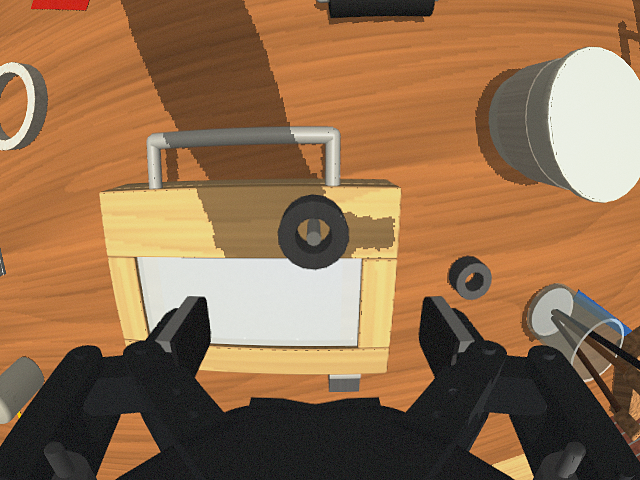

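The wrist view shows the ring's top centred at about (313,232) with the post through it. My predicted point was (312,235), so the position is good to a few millimetres. The bar's ends are at about (154,141) and (333,133).

Run:
```python
from h import *
s=snap('wrist');g=s['color'].max(2)
m=np.zeros_like(g);m[190:275,270:356]=(g[190:275,270:356]<75)*255
c=max(cv2.findContours(m,0,1)[0],key=cv2.contourArea);print(cv2.boundingRect(c),cv2.contourArea(c))
w=np.array([onz(s,p[0],.087,True)[:2] for p in c],np.float32);(cx,cy),r=cv2.minEnclosingCircle(w);print('ring',cx,cy,r,cv2.fitEllipse(w))
a,b=onz(s,(154,141),.046,True),onz(s,(333,133.5),.046,True)
print('bar',a,b,(a+b)/2,np.linalg.norm(a-b),np.degrees(np.arctan2(*(b-a)[1::-1])))
```

```text
(278, 195, 71, 74) 3976.0
ring 0.5110326409339905 0.11074201762676239 0.027556417509913445 ((0.51146000623703, 0.1110001653432846), (0.049561358988285065, 0.0543568879365921), 79.70030975341797)
bar [ 0.41815353 -0.00764086  0.046     ] [0.44512159 0.13969008 0.046     ] [0.43163756 0.06602461 0.046     ] 0.14977877888380867 79.62717558433765
```

```bash
sed -i 's/^YAW=.*/YAW=-10.5/' h.py
python3 - <<'E'
from h import *
p=np.array([.5112,.1112,.10]);R=pick(p,YAW+90)
env.move_linear(p,R)
print(env.move_linear(p-[0,0,.042],R,feed=.06,guard=8))
print(monitor.sense()['tool_pos']);gripper_to(0.0)
st=monitor.sense();print(st['grip_width'],st['wrist_force'],st['tool_pos'])
env.move_linear(p+[0,0,.008],R,feed=.06)
env.move_linear(p+[0,0,.09],R,feed=.15)
st=monitor.sense();print(st['time'],st['grip_width'],st['wrist_force'],st['tool_pos'])
s=snap('side','s2.png');print(proj(s,p+[0,0,.11]))
cv2.imwrite('pics/s2c.png',cv2.resize(s['color'][100:340,180:500,::-1],None,fx=2,fy=2))
E
```

```text
False
[0.51137793 0.11123915 0.05805147]
0.5944302844365019 [-2.45258848 -1.62120026  5.10014601] [0.51157305 0.11096145 0.05892628]
5.9167 0.5974900053801755 [ 0.10635316 -0.55575789 -4.41781395] [0.51051833 0.11104154 0.18911446]
(np.float64(324.4115650264793), np.float64(172.5861632656086))
```

View pics/s2c.png

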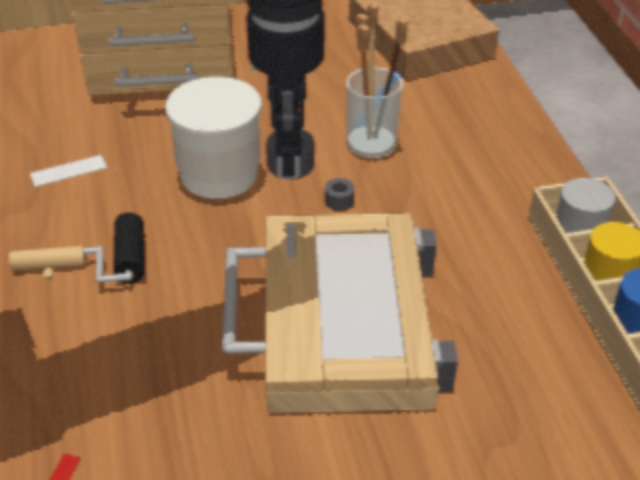

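The side view shows the ring hanging in the jaws with the post bare and nothing else moved. Next is the placement in the tray.

Run:
```python
from h import *
p=np.array([.422,-.3616,.15]);R=pick(p,YAW+90)
env.goto(p,R)
env.move_linear([*p[:2],.03],R,feed=.12)
st=monitor.sense();print(st['grip_width'],st['wrist_force'])
print(env.move_linear([*p[:2],.006],R,feed=.025,guard=4))
st=monitor.sense();print(st['tool_pos'],st['wrist_force'])
gripper_to(0.8)
st=monitor.sense();print(st['grip_width'],st['wrist_force'])
env.move_linear([*p[:2],.17],R,feed=.12)
s=snap('wrist','w3.png');snap('top','t3.png');print(monitor.sense()['time'])
```

```text
0.5924912439202981 [ 0.28837612  0.60683752 -4.80210694]
True
[ 0.42171792 -0.36141199  0.00899894] [ 0.38270843 -0.0539699   4.79135476]
0.803934423986296 [ 0.09937036 -0.43742058  0.21205227]
11.5833
```

View pics/w3.png

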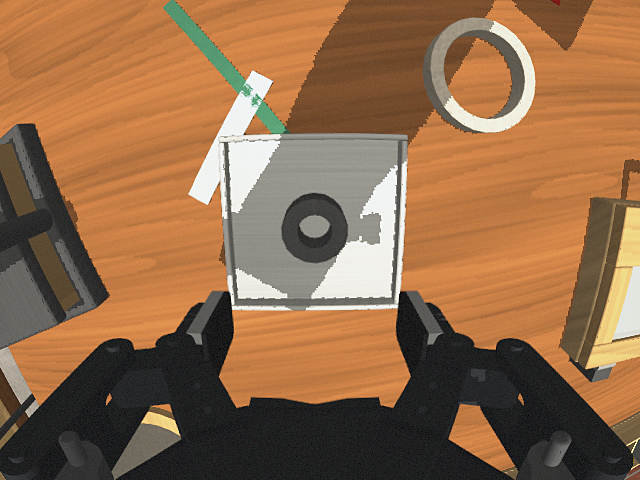

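The wrist view shows the ring flat in the middle of the tray at (314,228), with contact felt at the expected height. Next is the bar.

Run:
```python
from h import *
b=np.array([.4316,.0660,.16]);R=pick(b,YAW)
gripper_to(0.35)
env.goto(b,R)
print(env.move_linear([*b[:2],.0275],R,feed=.08,guard=8))
gripper_to(0.0)
st=monitor.sense();print(st['time'],st['grip_width'],st['wrist_force'],st['tool_pos'])
s=snap('wrist','w4.png')
```

```text
False
15.7167 0.14222993636561834 [ 1.38149777 -1.48015519  3.47560896] [0.43268322 0.06592388 0.02804237]
```

View pics/w4.png

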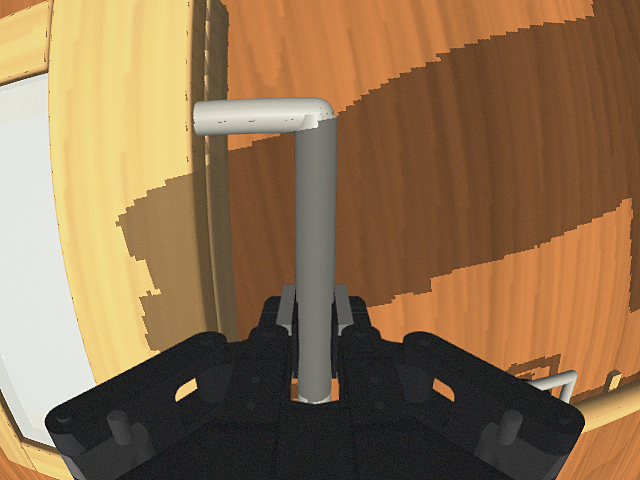

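The bar is gripped between the pads at width 0.142 (about 12 mm), clear of the arms. Now I swing it along the arc.

```bash
cat > sw.py <<'E'
from h import *
import sys
b=np.array([.4322,.0660,.0278]);R=pick(b,YAW)
h=b+.22*fx
a0,a1,n=map(float,sys.argv[1:4])
for i,th in enumerate(np.linspace(a0,a1,int(n)+1)[1:]):
    t=np.radians(th);env.move_linear(h-.22*np.cos(t)*fx+[0,0,.22*np.sin(t)],R,feed=.06)
    st=monitor.sense();f=st['wrist_force']
    if i%3==2 or th==a1: print(round(th),f.round(1),st['ft_torque'].round(2),st['tool_pos'].round(4),round(st['grip_width'],3),round(st['time'],1))
    if np.linalg.norm(f)>35: print('STOP',th,f);break
s=snap('side');cv2.imwrite('pics/'+sys.argv[4],cv2.resize(s['color'][60:330,180:500,::-1],None,fx=2,fy=2))
E
python3 sw.py 0 45 9 s5.png
```

```text
15 [ 4.3 -0.9 -6. ] [-0.12 -0.52 -0.04] [0.4394 0.0646 0.0844] 0.142 17.2
30 [-4.2  1.2 -1.7] [ 0.31  1.28 -0.07] [0.4598 0.0607 0.1381] 0.14 18.6
45 [-13.1   1.3   9.2] [ 0.49  2.71 -0.06] [0.4924 0.0545 0.1848] 0.142 20.0
```

View pics/s5.png

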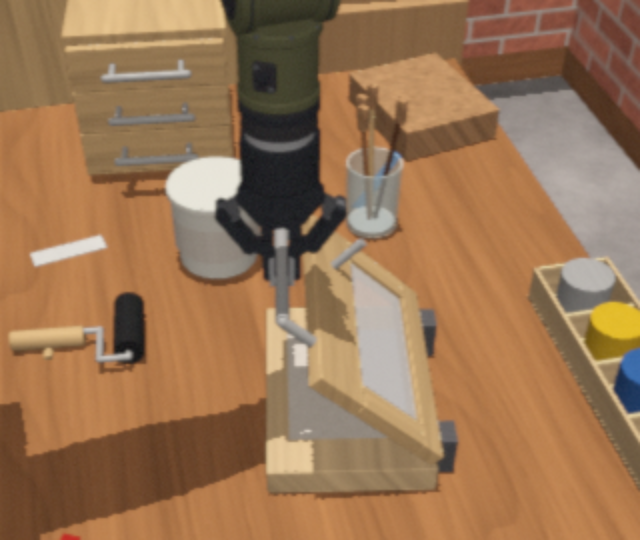

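The side view shows the lid at 45° with the bar gripped. A radial force has built up to 16 N. I'll check whether the fingertip is touching the lid's front edge.

Run:
```python
from h import *
s=snap('wrist','w6.png')
```

```text
(no output)
```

View pics/w6.png

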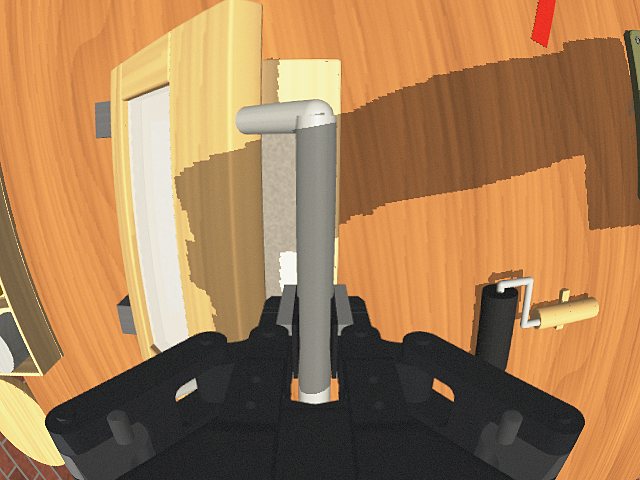

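The finger's back is about 18 mm from the bar axis, which leaves it clear of the lid edge. The radial push is therefore a small arc mismatch of about 3 mm. I'll continue with radial force compliance.

```bash
cat > sw2.py <<'E'
from h import *
b=np.array([.4322,.0660,.0278]);R=pick(b,YAW);h=b+.22*fx;off=.0033
for th in np.linspace(45,90,13):
    t=np.radians(th);u=-np.cos(t)*fx+np.array([0,0,np.sin(t)]);v=np.sin(t)*fx+np.array([0,0,np.cos(t)])
    env.move_linear(h+(.22+off)*u,R,feed=.06 if th<80 else .03)
    st=monitor.sense();f=st['wrist_force'];d=st['tool_pos']-h
    print(round(th,1),'Fr %.1f Ft %.1f Fy %.1f'%(f@u,f@v,f@fy),'off',round(off,4),'r',round(np.linalg.norm(d-(d@fy)*fy),4),st['ft_torque'].round(2),round(st['time'],1))
    if np.linalg.norm(f)>35: print('STOP');break
    off+=np.clip(f@u*1e-4,-.001,.001)
print(monitor.sense()['tool_pos'],h)
s=snap('side');cv2.imwrite('pics/s7.png',cv2.resize(s['color'][60:330,180:500,::-1],None,fx=2,fy=2));cv2.imwrite('pics/s7f.png',s['color'][:,:,::-1])
snap('top','t7.png');snap('wrist','w7.png')
E
python3 sw2.py
```

```text
45.0 Fr 0.2 Ft -3.7 Fy -2.3 off 0.0033 r 0.2234 [-0.13  0.86 -0.01] 20.3
48.8 Fr 5.5 Ft -2.9 Fy -2.3 off 0.0033 r 0.2239 [-0.22  1.35 -0.06] 20.7
52.5 Fr 4.8 Ft -3.1 Fy -3.0 off 0.0039 r 0.2245 [-0.19  1.47 -0.06] 21.1
56.2 Fr 4.4 Ft -4.3 Fy -2.9 off 0.0044 r 0.225 [-0.18  1.51 -0.06] 21.5
60.0 Fr 6.9 Ft -2.0 Fy -3.2 off 0.0048 r 0.2259 [-0.42  1.26 -0.01] 21.9
63.8 Fr 5.0 Ft -1.9 Fy -2.6 off 0.0055 r 0.2265 [-0.45  1.18 -0.05] 22.3
67.5 Fr 5.2 Ft -2.3 Fy -2.4 off 0.006 r 0.2271 [-0.43  1.23 -0.02] 22.7
71.2 Fr 5.1 Ft -2.0 Fy -3.1 off 0.0065 r 0.2277 [-0.54  1.39 -0.1 ] 23.1
75.0 Fr 5.1 Ft -3.2 Fy -4.0 off 0.007 r 0.2282 [-0.59  1.4  -0.02] 23.5
78.8 Fr 5.5 Ft -1.6 Fy -4.5 off 0.0075 r 0.2291 [-0.82  0.74 -0.02] 23.9
82.5 Fr 6.0 Ft -0.7 Fy -5.4 off 0.0081 r 0.2296 [-0.87  0.78  0.  ] 24.5
86.2 Fr 4.7 Ft -1.3 Fy -4.2 off 0.0087 r 0.2301 [-0.8   0.81 -0.06] 25.2
90.0 Fr 4.0 Ft -1.6 Fy -4.7 off 0.0091 r 0.2306 [-0.88  0.87 -0.01] 25.8
[0.65004221 0.0244188  0.25834675] [0.64851608 0.02590818 0.0278    ]
```

View pics/s7.png

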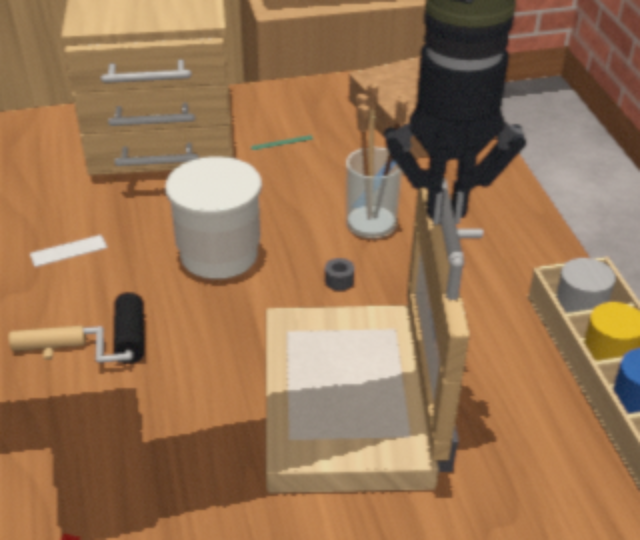

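The lid is upright and gripped. The tool has moved up about 11 mm relative to the bar, which matches the bar rolling along one pad (7 mm × π/2). I'll check how deep the bar still sits and whether the lid is plumb.

Run:
```python
from h import *
st=monitor.sense();print(st['grip_width'],st['time'])
s=optics.snapshot('side');im=s['color'];t=st['tool_pos']
g=t+[0,0,.0187];bar=np.array([t[0],t[1],.266])
for n,P in(('tcp',t),('gp',g),('barL',bar+.075*fy),('barR',bar-.075*fy)):
    for cam in ('side','wrist'):
        ss=s if cam=='side' else optics.snapshot('wrist')
        print(n,cam,np.round(proj(ss,P,cam=='wrist')))
c=cv2.resize(im[130:310,340:460,::-1],None,fx=3.3,fy=3.3,interpolation=cv2.INTER_CUBIC)
w=cv2.imread('pics/w7.png')[:, 100:500]
c=c[:480]; o=np.zeros((594,800,3),np.uint8);o[:c.shape[0],:c.shape[1]]=c;o[:480,400:]=w
cv2.imwrite('pics/c8.png',o)
```

```text
0.1363188010708207 25.9833
tcp side [403. 169.]
tcp wrist [313. 302.]
gp side [404. 161.]
gp wrist [313. 323.]
barL side [398. 144.]
barL wrist [314. 438.]
barR side [409. 190.]
barR wrist [313. 118.]
```

View pics/c8.png

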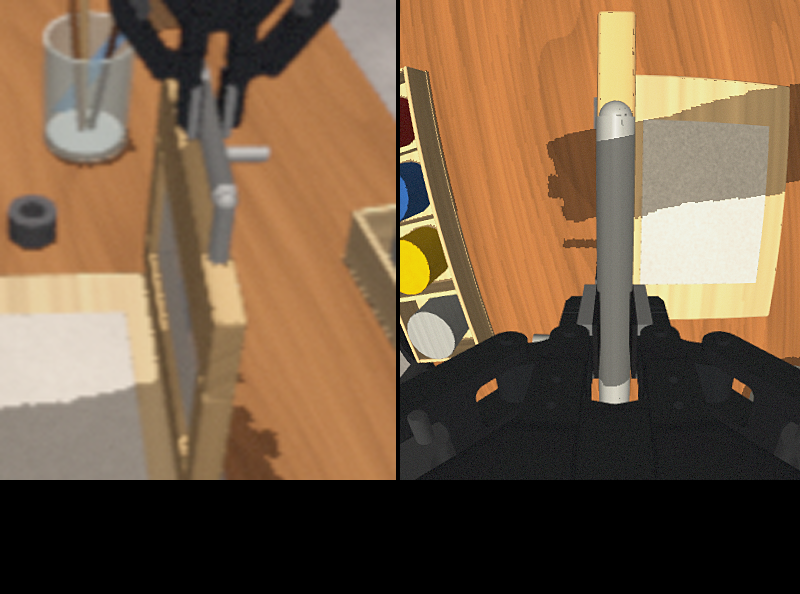

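The bar end projects to within 2 px of its expected place at z = 0.266, so the bar sits about 8 mm inside the fingertips. From above, the lid edge lines up with the bar, so the lid is plumb. A steadiness check and a look for disturbed objects come next, then hand-in.

Run:
```python
from h import *
a=monitor.sense();env.hold(1.5);b=monitor.sense()
print((b['tool_pos']-a['tool_pos']).round(5),b['grip_width'],b['wrist_force'].round(1),b['time'])
s0=cv2.imread('pics/side1.png');s1=snap('side')['color'][:,:,::-1]
d=(cv2.absdiff(s0,s1).max(2)>60)
for n,(x0,x1,y0,y1) in dict(tub=(262,312,140,198),jar=(352,372,135,180),glue=(445,485,350,418),tape=(232,290,340,395),brayer=(184,254,205,245),tray=(285,382,392,480),decoy=(340,360,188,205)).items(): print(n,round(d[y0:y1,x0:x1].mean(),3))
```

```text
[-1.e-05 -1.e-05 -1.e-05] 0.13679276297688667 [-2.2 -4.7  3.5] 27.7333
tub 0.0
jar 0.0
glue 0.0
tape 0.0
brayer 0.046
tray 0.102
decoy 0.0
```

```bash
python3 -c "
from h import *
order.job_done();print(monitor.sense()['time'],monitor.sense()['grip_width'])"
```

```text
the job is handed in; nothing more can be done
the job is handed in; nothing more can be done
```

The job is handed in. The ring weight is off its post and flat in the middle of the tray. The lid is upright with the gripper still closed on the bar.

**Placing the weight:** I lowered it until I felt contact at the expected height, then released it. The wrist picture showed it lying flat in the middle of the tray.

**Final checks:**
- **Steadiness:** over a 1.5 s hold the tool moved about 0.01 mm, the grip width stayed at 0.137, and the wrist force was about 6 N. The clock stood at 27.7 s of the 64 s allowed.
- **Lid angle:** in the wrist picture the lid's edge lined up with the bar to about a pixel. The tool position suggests it is about 0.3 to 0.5° past upright, within measurement error.
- **Other objects:** side pictures before and after show no change at the tub, jar, glue, tape or small loose ring. The brayer area changed by 4.6 % of its pixels. I put that down to the arm's shadow but did not check it separately.

**What did not go as planned:** the bar rolled along the pads during the swing. It ended about 11 mm lower between the fingers than where I gripped it, roughly 8 mm inside the fingertips. The push along the lid reached about 16 N half-way, so I let the arm follow the force for the rest of the swing. The grip held steady, so I did not open the fingers to grip it again.

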